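Lay out a bent-pipe pressure-test run

TASK

Lay out the test run on the white layout board as it is drawn there: stand the blue pipe rest on the black outline nearer the blue bin and the red pipe rest on the black outline nearer the red bin, troughs along the run, and lay the bent copper pipe on top, seated in both rests and following the drawn copper line. On the grey outlines just beyond the pipe's two ends stand the green-wheeled valve (the blue bin's end) and the pressure gauge (the red bin's end), upright and with their bores in line with the pipe legs. Leave the flux tin and the tape measure where they are, and let go of everything.

Things in the scene. Friction and masses are not known exactly. Their poses are not given: they have to be found in the camera images.
- board: White layout board fixed flat on the bench, 140 (x) x 350 (y) x 8 mm. Origin: centre of underside, z up. Drawn on it (x, y in mm): black outlines for the rests centred at (25, 62), (-25, -62); grey outlines for valve and gauge at (25, 140), (-25, -140), all along y; copper line of the pipe (-25, -95), (-25, -25), (25, 25), (25, 95). Same after a half turn: the bins tell the ends apart.
- blue_bin: Blue open plastic parts bin, fixed, 100 x 90 mm, 65 mm high, copper bits inside; it stands on the bench off one end (+y or -y) of the board, left or right. Origin: centre of the underside.
- red_bin: Red open plastic parts bin, fixed, 100 x 90 mm, 65 mm high, steel bits inside; it stands off the other end of the board. Origin: centre of the underside.
- blue_rest: Loose V-shaped pipe rest of blue plastic: 48 mm in its x, 44 in its y, 32 high, flat outer sides, 0.12 kg. The open V trough runs along its y, bottom of the V 10 mm up, walls at 45 degrees; a 22 mm pipe lying in it has its underside 14.6 mm above the rest's underside. Same after a half turn. Origin: centre of the underside, z up.
- red_rest: Loose V-shaped pipe rest of red plastic: 48 mm in its x, 44 in its y, 32 high, flat outer sides, 0.12 kg. The open V trough runs along its y, bottom of the V 10 mm up, walls at 45 degrees; a 22 mm pipe lying in it has its underside 14.6 mm above the rest's underside. Same after a half turn. Origin: centre of the underside, z up.
- pipe: Loose 22 mm copper pipe with an offset bend, lying flat, 0.2 kg. Centre line in its frame (x, y in mm): (-25, -95), (-25, -25), slanting at 45 degrees to (25, 25), then (25, 95): legs along its y. Same after a half turn. Origin: middle of the slanted part (centre of mass), on the underside, 11 mm below the centre line; z up. Grip it across the slanted part.
- valve: Loose brass gate valve upright on a flat foot, bore along its y: 50 mm long, 34 mm wide, axis 25 mm up. On top a green hand wheel, 40 mm across, 51 to 64 mm above the underside (does not turn), good to grip. Same after a half turn. Origin: centre of the underside, z up. 0.3 kg.
- gauge: Loose pressure gauge upright on a brass tee with a flat foot, bore along its y: 50 mm long, 28 mm wide, axis 25 mm up. On top a round black dial case with a white face, 50 mm across, 45 to 65 mm above the underside, good to grip. A half turn of it does not matter. Origin: centre of the underside, z up. 0.3 kg.
- flux_tin: Bystander: round steel flux tin with orange lid, 60 mm across, 36 mm high, loose among the parts. Origin: centre of the underside. Leave it.
- tape: Bystander: yellow tape measure, 62 x 58 mm, 36 mm high, loose among the parts. Origin: centre of the underside. Leave it.

How it is judged (in metres and radians):
At the end, for the whole second after the job is handed in: Rests, valve and gauge on their outlines by bin colour, pipe seated on both rests over the drawn line: each within 12 mm along each board axis, 5 mm in height, 0.2 rad in direction, tilt under 0.1 rad, still and released. Tin and tape moved under 30 mm (((y of blue_bin in the frame of board above 0 m and (x of blue_rest in the frame of board between 0.013 and 0.037 m and y of blue_rest in the frame of board between 0.05 and 0.074 m and z of blue_rest in the frame of board between 0.003 and 0.013 m and angle between the y axis of blue_rest and the y axis of board, either way round below 0.2 rad and angle between blue_rest's own z axis and vertical below 0.1 rad and linear speed of blue_rest below 0.02 m/s) and (x of red_rest in the frame of board between -0.037 and -0.013 m and y of red_rest in the frame of board between -0.074 and -0.05 m and z of red_rest in the frame of board between 0.003 and 0.013 m and angle between the y axis of red_rest and the y axis of board, either way round below 0.2 rad and angle between red_rest's own z axis and vertical below 0.1 rad and linear speed of red_rest below 0.02 m/s) and (x of valve in the frame of board between 0.013 and 0.037 m and y of valve in the frame of board between 0.128 and 0.152 m and z of valve in the frame of board between 0.003 and 0.013 m and angle between the y axis of valve and the y axis of board, either way round below 0.2 rad and angle between valve's own z axis and vertical below 0.1 rad and linear speed of valve below 0.02 m/s) and (x of gauge in the frame of board between -0.037 and -0.013 m and y of gauge in the frame of board between -0.152 and -0.128 m and z of gauge in the frame of board between 0.003 and 0.013 m and angle between the y axis of gauge and the y axis of board, either way round below 0.2 rad and angle between gauge's own z axis and vertical below 0.1 rad and linear speed of gauge below 0.02 m/s)) or (y of blue_bin in the frame of board below 0 m and (x of blue_rest in the frame of board between -0.037 and -0.013 m and y of blue_rest in the frame of board between -0.074 and -0.05 m and z of blue_rest in the frame of board between 0.003 and 0.013 m and angle between the y axis of blue_rest and the y axis of board, either way round below 0.2 rad and angle between blue_rest's own z axis and vertical below 0.1 rad and linear speed of blue_rest below 0.02 m/s) and (x of red_rest in the frame of board between 0.013 and 0.037 m and y of red_rest in the frame of board between 0.05 and 0.074 m and z of red_rest in the frame of board between 0.003 and 0.013 m and angle between the y axis of red_rest and the y axis of board, either way round below 0.2 rad and angle between red_rest's own z axis and vertical below 0.1 rad and linear speed of red_rest below 0.02 m/s) and (x of valve in the frame of board between -0.037 and -0.013 m and y of valve in the frame of board between -0.152 and -0.128 m and z of valve in the frame of board between 0.003 and 0.013 m and angle between the y axis of valve and the y axis of board, either way round below 0.2 rad and angle between valve's own z axis and vertical below 0.1 rad and linear speed of valve below 0.02 m/s) and (x of gauge in the frame of board between 0.013 and 0.037 m and y of gauge in the frame of board between 0.128 and 0.152 m and z of gauge in the frame of board between 0.003 and 0.013 m and angle between the y axis of gauge and the y axis of board, either way round below 0.2 rad and angle between gauge's own z axis and vertical below 0.1 rad and linear speed of gauge below 0.02 m/s))) and x of pipe in the frame of board between -0.012 and 0.012 m and y of pipe in the frame of board between -0.012 and 0.012 m and z of pipe in the frame of board between 0.0176 and 0.0276 m and angle between the y axis of pipe and the y axis of board, either way round below 0.2 rad and angle between pipe's own z axis and vertical below 0.1 rad and linear speed of pipe below 0.02 m/s and contact force between pipe and blue_rest above 0.1 N and contact force between pipe and red_rest above 0.1 N); the robot touches nothing.
It fails at once if the flux tin was moved by more than 30 mm (distance of flux_tin from where it was at the start of the episode above 0.03 m).
It fails at once if the tape measure was moved by more than 30 mm (distance of tape from where it was at the start of the episode above 0.03 m).
It also fails if it takes over 128 s, if anything falls off the work surface, if the arm or the gripper's body presses on something with over 40 N, if the wrist force passes 120 N, or if a joint passes its speed limit or range.

ROBOT

A 7-joint arm with a two-finger parallel gripper is mounted at the origin on the work surface. World frame = base frame: x ahead of the robot, y to its left, z up, the work surface at z = 0. Lengths are in mm, angles in rad, forces in N, time in s.
With the tool pointing down it reaches from about 400 to 875 mm from the base axis. Payload 19.3 kg.
Tool frame: the origin (TCP) lies at the very end of the fingers, on their centre line; the grasp point (between the pads) lies 19 mm behind it (hold_point_z is the distance from the TCP to the grasp point, in mm); z points along the fingers, y is the line along which they close (so a half turn about z gives the same grasp; the last joint's range is limited). The gripper opens to 85 mm and grips with 20 to 120 N. Pads are 22 mm wide; open, the fingers measure 114 mm over their backs; the gripper's body (76 mm by 85 mm) begins 54 mm behind the grasp point. The pads swing forward as they close: fully open they stand 13 mm farther back than shut.
Start: joints at [1.042, 0.521, -0.036, 1.599, 0.021, 1.021, -0.113], TCP at [276.768, -560.37, 231.291] pointing down, gripper open.
Joint ranges: [-2.91, 2.91], [-0.3, 2.13], [-1.5, 1.42], [0.17, 2.43], [-1.26, 4.41], [0.16, 1.93], [-2.52, 2.52]. Speed limits (rad/s): [1.89, 1.89, 2.39, 2.39, 3.01, 3.01, 3.01].

INTERFACE

Orientations are given as [roll, pitch, yaw] about the fixed x, y, z axes, in that order (R = Rz(yaw) Ry(pitch) Rx(roll)).
In Python, from station import * gives the robot as it stands.
- The arm moves only by the tool apply_moves, never from a script. Its argument "deltas" is a list of rows, each a list of 7 numbers: the shift along the world's x, y, z in m, then the turn, a rotation vector about the world's x, y, z in degrees, then the closure, from 0 (fully open) to 1 (shut). A call has 1 to 10 rows; each row shifts and turns the commanded pose from where the row before left it; what a row does not reach is not made up. A row lasts 1/8 s, in which the tool goes at most 62.5 mm and 10.7 degrees, less where a joint would pass 70% of its speed; a pose out of reach is approached as far as the arm can. A call with a gripper value outside its range is refused whole. The fingers move at their own pace and stop on an object; "newtons" is the grip in N (left out, the last holds). Time passes only in rows, so rows that do not move let the fingers close. It gives the time, the measured TCP pose, the force, the opening and the grip force at its end, in the units of the state.
- observe(): the state, without advancing time (a new reading comes with each control period).
- capture(name): name is "side" or "top" or "wrist"; returns a dict with "pixels" (400x640x3 uint8, blue, green, red), "mtx" (3x3 intrinsics, pixels), "T" (4x4, takes a point from camera to world coordinates); the wrist camera has in their place "mount" (4x4, takes a point from camera to tool coordinates, whose origin is the TCP and whose axes are the flange's). Camera axes: x right, y down, z forward; pixel columns grow to the right and rows downward; lengths in mm; the calibration is good to about 2 mm. A picture is of the moment at which its call begins: read the wrist's pose just before it. There is no depth.
- job_done(): hands the job in; it is judged then, once.
The state is a dict: "time": time; "joints": joint angles; "joint_velocities": joint speeds; "joint_torque": joint torques, N m; "tool_pos": TCP position; "tcp_rot": TCP orientation; "ft_force": force on the tool from outside, world axes, zero at the start; "ft_torque": the same for the moment, N m; "opening": finger opening in mm; "grasp_force": force on a finger pad.
Only numpy, scipy, OpenCV 4.12 (cv2) and the standard library are available. Lean on these libraries where they do the work, as an engineer would, in place of code of your own. Each camera call takes 0.05 s, during which the arm holds its last target. There are 200 camera calls.

## Working session

There is one attempt and no reset: what is moved stays moved. The work goes in short steps, Python scripts to look and compute and a tool call to move; the robot and the scene stay as the last step left them, time stands still between calls to the robot, and variables do not carry over. Pictures are saved under pics/ and viewed, at most 17 in all, crops included, and the job is handed in when it is done.

Besides the shell and the picture viewer there is one more tool, called as name([rows], argument=value, ...), one row to a line, values as JSON. apply_moves: Moves the arm, as the interface text tells. Its arguments: {"type":"object","properties":{"deltas":{"type":"array","items":{"type":"array","items":{"type":"number"}}},"newtons":{"type":"number"}},"required":["deltas"]}

```bash
mkdir -p pics; python3 - <<'E'
from station import *
import cv2,numpy as np
s=observe();print({k:np.round(s[k],3) for k in ('time','tool_pos','tcp_rot','opening','ft_force')})
for n in('top','side'):
    c=capture(n);cv2.imwrite(f'pics/{n}0.png',c['pixels']);print(n,np.round(c['mtx'],1).tolist(),np.round(c['T'],3).tolist())
E
```

```text
{'time': np.float64(0.0), 'tool_pos': array([ 276.594, -560.088,  230.739]), 'tcp_rot': array([-3.14 ,  0.   ,  0.459]), 'opening': np.float64(85.156), 'ft_force': array([ 0.079, -0.228, -0.15 ])}
top [[452.2, 0.0, 325.4], [0.0, 452.2, 193.6], [0.0, 0.0, 1.0]] [[0.002, -0.983, 0.184, 361.75], [-1.0, -0.006, -0.019, 6.852], [0.02, -0.184, -0.983, 1150.472], [0.0, 0.0, 0.0, 1.0]]
side [[425.3, 0.0, 315.3], [0.0, 425.3, 196.5], [0.0, 0.0, 1.0]] [[-0.98, -0.155, 0.123, 388.416], [-0.197, 0.704, -0.683, 912.532], [0.019, -0.693, -0.72, 1020.271], [0.0, 0.0, 0.0, 1.0]]
```

View pics/top0.png

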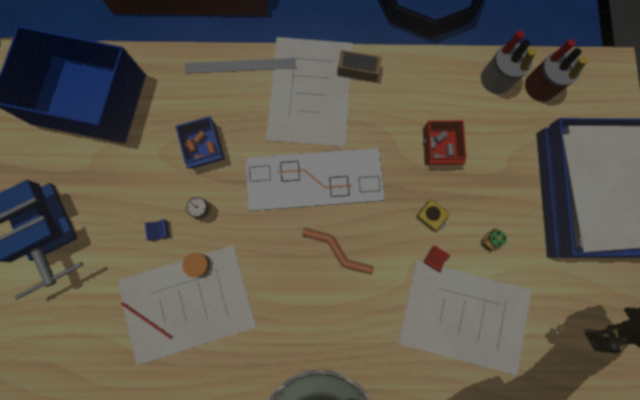

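View pics/side0.png

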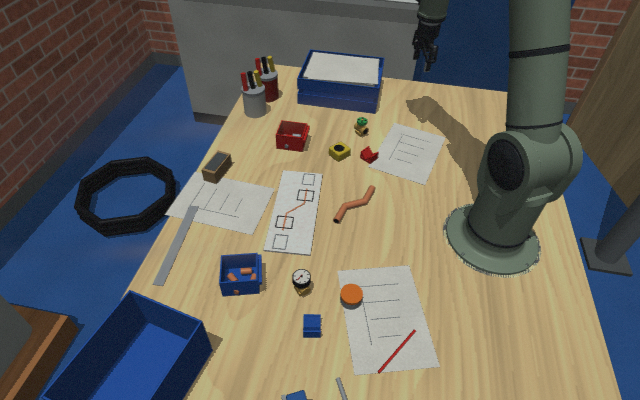

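The top view shows the board at about (314,180), the blue bin on the left (+y) and the red bin on the right. The blue rest is at (157,230), the gauge at (197,208), the pipe at (338,250), the red rest at (436,258) and the valve at (494,239). The tin is at (195,265) and the tape at (433,214).

```bash
python3 - <<'E'
import cv2,numpy as np
im=cv2.imread('pics/top0.png')
im=cv2.convertScaleAbs(im,alpha=1.8)
def crop(n,x0,y0,w,h,s):
    o=cv2.resize(im[y0:y0+h,x0:x0+w],None,fx=s,fy=s,interpolation=cv2.INTER_CUBIC)
    for x in range(x0,x0+w,10):
        cv2.line(o,((x-x0)*s,0),((x-x0)*s,6 if x%50 else 20),(255,0,255),1)
    for y in range(y0,y0+h,10):
        cv2.line(o,(0,(y-y0)*s),(6 if y%50 else 20,(y-y0)*s),(255,0,255),1)
    return o
cv2.imwrite('pics/c1.png',crop(1,240,140,150,140,5)[:600*2])
a=crop(1,140,180,80,70,5);b=crop(1,415,220,100,55,5)
o=np.zeros((350+275,500,3),np.uint8);o[:350,:400]=a;o[350:,:]=b
cv2.imwrite('pics/c2.png',o[:600] if 0 else cv2.resize(o,(480,600)))
c=cv2.imread('pics/c1.png');cv2.imwrite('pics/c1.png',cv2.resize(c,None,fx=.8,fy=.8))
E
```

```text
(no output)
```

View pics/c1.png

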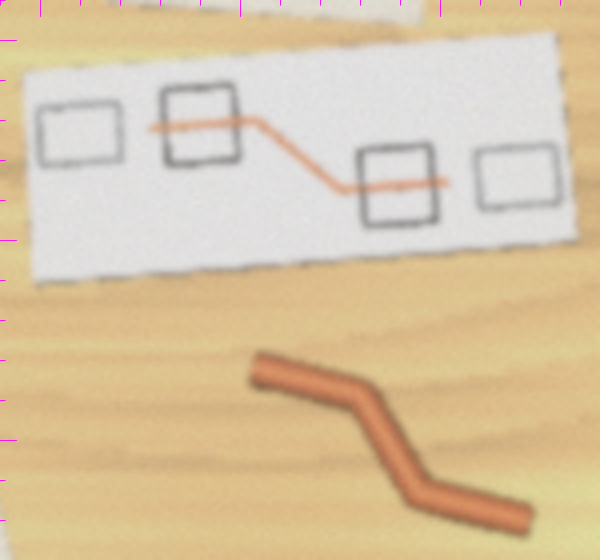

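View pics/c2.png

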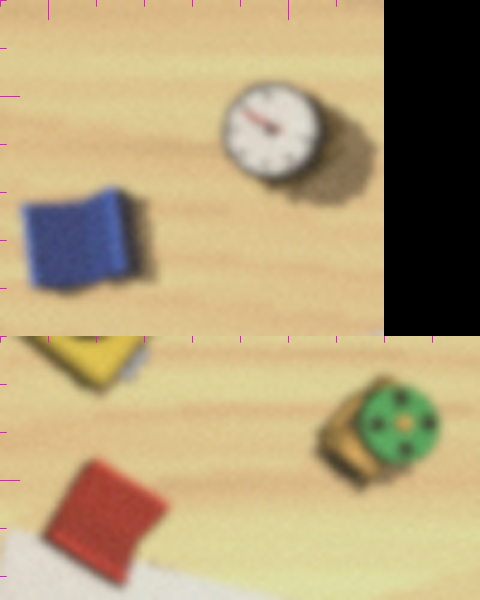

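c1 gives the board corners at source pixels (245.8,158), (378.8,148.3), (384.5,200) and (248.3,210.8). The pipe centre line there runs (303.3,232), (332,238.3), (343.8,262.5), (372.8,270.3). In c2 the dial is at (196.7,207.3) and the wheel at about (498,238).

```bash
cat > h.py <<'E'
from station import *
import cv2,numpy as np
from scipy.spatial.transform import Rotation as Ro
TOPK=np.array([[452.2,0,325.4],[0,452.2,193.6],[0,0,1]])
def unproj(K,T,px,z):
    px=np.atleast_2d(px).astype(float)
    d=np.c_[px,np.ones(len(px))]@np.linalg.inv(K).T@T[:3,:3].T
    o=T[:3,3]; return (o+d*((z-o[2])/d[:,2])[:,None])[:,:2]
def proj(K,T,P):
    p=(np.atleast_2d(P)-T[:3,3])@T[:3,:3]; q=p@K.T; return q[:,:2]/q[:,2:]
def wrist(name):
    s=observe();c=capture('wrist')
    M=np.eye(4);M[:3,:3]=Ro.from_euler('xyz',s['tcp_rot']).as_matrix();M[:3,3]=s['tool_pos']
    T=M@c['mount']; cv2.imwrite(f'pics/{name}.png',cv2.convertScaleAbs(c['pixels'],alpha=1.3))
    np.savez(f'{name}.npz',K=c['mtx'],T=T); print(np.round(s['tool_pos'],1),np.round(s['tcp_rot'],3),'mount',np.round(c['mount'],2).tolist() )
    return c['mtx'],T
def fit(model,pts):
    "rigid 2D fit: returns x,y,yaw,rms"
    m=np.array(model,float);p=np.array(pts,float);mc,pc=m.mean(0),p.mean(0)
    a,b=m-mc,p-pc;th=np.arctan2((a[:,0]*b[:,1]-a[:,1]*b[:,0]).sum(),(a*b).sum())
    R=np.array([[np.cos(th),-np.sin(th)],[np.sin(th),np.cos(th)]]);t=pc-R@mc
    return t,th,np.sqrt(((m@R.T+t-p)**2).sum(1).mean())
E
python3 - <<'E'
from h import *
c=capture('top');K,T=c['mtx'],c['T'];np.savez('top.npz',K=K,T=T)
b=unproj(K,T,[(245.75,158),(378.75,148.25),(384.5,200),(248.25,210.75)],8)
print(b, fit([(70,175),(70,-175),(-70,-175),(-70,175)],b))
p=unproj(K,T,[(303.25,232),(332,238.25),(343.75,262.5),(372.75,270.25)],11)
print(p,fit([(25,95),(25,25),(-25,-25),(-25,-95)],p))
print('gauge',unproj(K,T,(196.7,207.3),65),'wheel',unproj(K,T,(498,238.5),64))
print('blue',unproj(K,T,(156,230),32),'red',unproj(K,T,(437,258.5),32),'tin',unproj(K,T,(195,265),36),'tape',unproj(K,T,(433,214),36))
E
```

```text
[[ 668.23349937  192.23089505]
 [ 697.36355141 -154.92093062]
 [ 559.55283981 -167.08161727]
 [ 529.76873033  181.08290109]] (array([613.72965523,  12.82781206]), np.float64(0.08447876038128159), np.float64(0.9284387803969537))
[[ 475.95822033   40.5718791 ]
 [ 460.5201089   -31.94612807]
 [ 400.21209395  -61.26000132]
 [ 381.34930313 -133.44778736]] (array([429.50993158, -46.52050941]), np.float64(-0.2506609264847641), np.float64(2.6893643966710585))
gauge [[529.13356331 296.76424197]] wheel [[ 456.99685666 -431.73249548]]
blue [[477.17406446 402.12157713]] red [[ 409.96646857 -289.91554236]] tin [[392.24964602 300.9040716 ]] tape [[ 519.92290557 -283.5590904 ]]
```

apply_moves([
  [0.02,0.045,0.01,0,0,0,0],
  [0.02,0.045,0.01,0,0,0,0],
  [0.02,0.045,0.01,0,0,0,0],
  [0.02,0.045,0.01,0,0,0,0],
  [0.02,0.04,0,0,0,0,0],
  [0,0,0,0,0,0,0],
])

```text
time: 0.9
tool_pos: [378.4, -337.6, 271.5]
tcp_rot: [-3.141, -0.001, 0.463]
ft_force: [0.2, -0.7, -0.0]
opening: 85.2
grasp_force: 0.0
```

```bash
python3 - <<'E'
from h import *
K,T=wrist('w1')
print(K.tolist())
for n,P in dict(red=(410,-290,32),valve=(457,-432,64),tape=(520,-284,36)).items(): print(n,proj(K,T,P))
E
```

```text
[ 378.4 -337.6  271.5] [-3.141e+00 -1.000e-03  4.630e-01] mount [[-0.0, -0.95, -0.3, 74.9], [1.0, 0.0, -0.0, -0.14], [0.0, -0.3, 0.95, -142.73], [0.0, 0.0, 0.0, 1.0]]
[[332.17050297465676, 0.0, 318.2994892357383], [0.0, 332.17050297465676, 203.029200143284], [0.0, 0.0, 1.0]]
red [[293.2910091  123.60958632]]
valve [[432.68373253 146.61990559]]
tape [[333.71081675  22.22495289]]
```

View pics/w1.png

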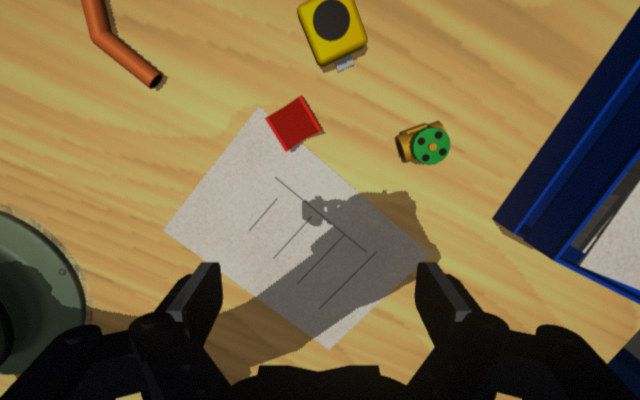

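The wrist view shows the red rest at (294,124) and the valve with its wheel at (431,145), both where the top view predicted them. I'll enlarge both.

```bash
cat >> h.py <<'E'
def crop(src,dst,boxes,s=5):
    im=cv2.imread(f'pics/{src}.png');out=[]
    for x0,y0,w,h in boxes:
        o=cv2.resize(im[y0:y0+h,x0:x0+w],(w*s,h*s),interpolation=cv2.INTER_CUBIC)
        for x in range(-(-x0//10)*10,x0+w,10): cv2.line(o,((x-x0)*s,0),((x-x0)*s,20 if x%50==0 else 8),(255,0,255),1)
        for y in range(-(-y0//10)*10,y0+h,10): cv2.line(o,(0,(y-y0)*s),(20 if y%50==0 else 8,(y-y0)*s),(255,0,255),1)
        out.append(o)
    cv2.imwrite(f'pics/{dst}.png',np.hstack(out))
E
python3 - <<'E'
from h import *
crop('w1','w1c',[(255,85,76,80),(388,105,76,80)],5)
E
```

```text
(no output)
```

View pics/w1c.png

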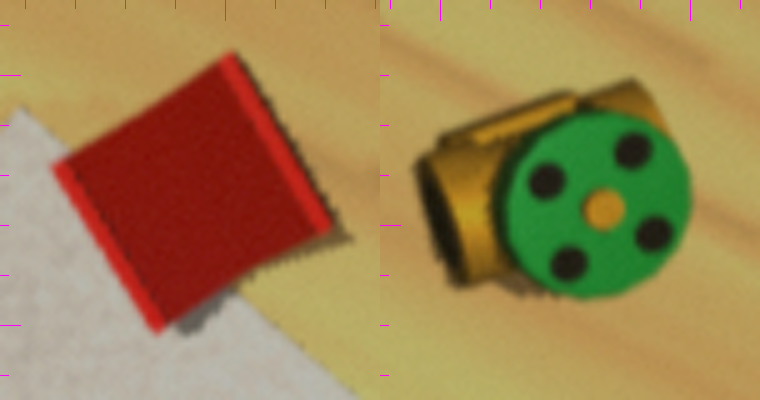

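Crop readings in source pixels: red rest corners (265.4,118), (286,151.8), (322,130.6), (301.4,95.2), with the bright rims (trough direction) running from upper left to lower right. The valve wheel centre is (431.4,146), and its body edge runs from (399.4,135) to (439,121.4).

```bash
python3 - <<'E'
from h import *
d=np.load('w1.npz');K,T=d['K'],d['T']
q=unproj(K,T,[(265.4,118),(286,151.8),(322,130.6),(301.4,95.2)],32)
t,th,r=fit([(-24,22),(-24,-22),(24,-22),(24,22)],q);print('red',t,th,r,[np.linalg.norm(q[i]-q[i-1]) for i in range(4)])
t2,th2,r2=fit([(24,-22),(24,22),(-24,22),(-24,-22)],q);print(th2,r2)
v=unproj(K,T,[(399.4,135),(439,121.4)],35);e=v[1]-v[0];print('valve',unproj(K,T,(431.4,146),64),'bore ang',np.arctan2(e[1],e[0]),np.linalg.norm(e))
E
```

```text
red [ 409.54733771 -290.69888756] -0.5757730352444111 0.32831356033514164 [np.float64(47.24104418880617), np.float64(43.613491611674256), np.float64(47.74566034631659), np.float64(44.26119249220572)]
2.5658196183453823 0.32831356033514164
valve [[ 456.9474817  -430.44891552]] bore ang -0.7738520814535751 45.406812138925126
```

apply_moves([
  [0.0078,0.0117,-0.04,0,0,7.6,0],
  [0.0078,0.0117,-0.04,0,0,7.6,0],
  [0.0078,0.0117,-0.04,0,0,7.6,0],
  [0.0078,0.0118,-0.04,0,0,7.7,0],
  [0,0,-0.04,0,0,0,0],
  [0,0,-0.01,0,0,0,0],
  [0,0,0,0,0,0,0],
])

```text
time: 1.82
tool_pos: [407.7, -294.1, 61.5]
tcp_rot: [-3.141, 0.0, 0.99]
ft_force: [0.0, -0.7, -0.1]
opening: 85.2
grasp_force: 0.0
```

```bash
python3 - <<'E'
from h import *
print(observe()['joints'])
E
```

```text
[ 0.64881087  0.5992129  -0.18897053  2.0373759   0.2140769   0.52389944
 -0.2747954 ]
```

apply_moves([
  [0.0018,0.0034,-0.03,0,0,0.3,0],
  [0,0,-0.0285,0,0,0,0],
  [0,0,0,0,0,0,0],
  [0,0,0,0,0,0,0],
], newtons=40)

```text
time: 2.33
tool_pos: [410.4, -290.8, 4.4]
tcp_rot: [3.14, 0.0, 0.996]
ft_force: [1.4, 0.6, -0.1]
opening: 85.4
grasp_force: 0.0
```

apply_moves([
  [0,0,0,0,0,0,0.8],
  [0,0,0,0,0,0,0.8],
  [0,0,0,0,0,0,0.8],
  [0,0,0,0,0,0,0.8],
  [0,0,0,0,0,0,0.8],
])

```text
time: 2.95
tool_pos: [410.0, -290.4, 3.6]
tcp_rot: [3.141, 0.0, 0.996]
ft_force: [-3.1, 0.6, 14.9]
opening: 47.1
grasp_force: 39.3
```

apply_moves([
  [0,0,0.05,0,0,0,0.8],
  [0,0,0.05,0,0,0,0.8],
  [0.026,0.034,0,0,0,5.4,0.8],
  [0.026,0.034,0,0,0,5.4,0.8],
  [0.026,0.034,0,0,0,5.4,0.8],
  [0.026,0.034,0,0,0,5.4,0.8],
  [0.026,0.034,0,0,0,5.4,0.8],
  [0.026,0.034,0,0,0,5.4,0.8],
  [0.028,0.0353,0,0,0,5.3,0.8],
  [0,0,0,0,0,0,0.8],
])

```text
time: 4.2
tool_pos: [595.2, -47.2, 102.9]
tcp_rot: [3.141, -0.002, 1.66]
ft_force: [-0.7, -0.7, -2.0]
opening: 47.3
grasp_force: 43.2
```

apply_moves([
  [0,0,-0.04,0,0,0,0.8],
  [0,0,0,0,0,0,0.8],
  [0,0,0,0,0,0,0.8],
])

```text
time: 4.58
tool_pos: [594.0, -51.1, 63.8]
tcp_rot: [3.141, 0.0, 1.654]
ft_force: [-0.8, 0.3, -1.0]
opening: 47.5
grasp_force: 43.1
```

apply_moves([
  [0,0,-0.03,0,0,0,0.8],
  [0,0,-0.015,0,0,0,0.8],
  [0,0,-0.0065,0,0,0,0.8],
  [0,0,0,0,0,0,0.8],
  [0,0,0,0,0,0,0.3],
  [0,0,0,0,0,0,0],
  [0,0,0,0,0,0,0],
])

```text
time: 5.45
tool_pos: [593.9, -50.8, 11.5]
tcp_rot: [3.141, 0.0, 1.654]
ft_force: [-0.4, 0.6, -0.1]
opening: 85.3
grasp_force: 0.0
```

apply_moves([
  [0,0,0.05,0,0,0,0],
  [-0.02,0.04,0.05,0,0,-2,0],
  [-0.02,0.05,0.05,0,0,-2,0],
  [-0.02,0.05,0.05,0,0,-2,0],
  [0,0,0,0,0,0,0],
  [0,0,0,0,0,0,0],
])

```text
time: 6.2
tool_pos: [541.2, 71.0, 192.8]
tcp_rot: [3.141, 0.001, 1.55]
ft_force: [-0.5, -0.4, -1.6]
opening: 85.0
grasp_force: 0.0
```

```bash
python3 - <<'E'
from h import *
K,T=wrist('w2')
for n,P in dict(board=(613.7,12.8,8),red=(594,-51,40),blue=(477,402,32),gauge=(529,297,65),pipe=(430,-47,11)).items(): print(n,proj(K,T,P))
E
```

```text
[541.2  71.  192.8] [3.141e+00 1.000e-03 1.550e+00] mount [[-0.0, -0.96, -0.3, 75.53], [1.0, -0.0, -0.0, -0.91], [0.0, -0.3, 0.96, -142.73], [0.0, 0.0, 0.0, 1.0]]
board [[388.79483239 230.39281123]]
red [[373.27764574 300.40138703]]
blue [[ 209.43578132 -312.58971828]]
gauge [[ 293.39626184 -144.71654037]]
pipe [[221.08949969 284.89200261]]
```

View pics/w2.png

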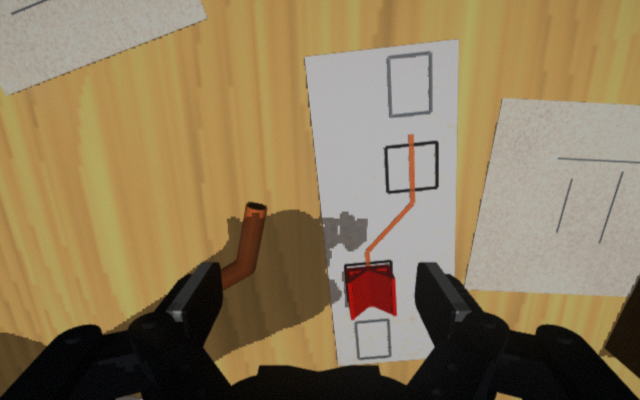

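The red rest stands on its outline at (371,290). Next, the blue rest and the gauge.

apply_moves([
  [-0.01,0.044,0.016,0,0,0,0],
  [-0.01,0.044,0.016,0,0,0,0],
  [-0.01,0.044,0.016,0,0,0,0],
  [-0.01,0.044,0.016,0,0,0,0],
  [-0.01,0.043,0.013,0,0,0,0],
  [0,0,0,0,0,0,0],
  [0,0,0,0,0,0,0],
])

```text
time: 7.12
tool_pos: [491.6, 289.2, 268.7]
tcp_rot: [-3.14, 0.001, 1.548]
ft_force: [-0.4, -0.8, -0.5]
opening: 85.6
grasp_force: 0.0
```

```bash
python3 - <<'E'
from h import *
K,T=wrist('w3')
b=[]
for n,P in dict(blue=(477,402,32),gauge=(529,297,60)).items():
    p=proj(K,T,P)[0];print(n,p);b.append((int(p[0])-38,max(0,int(p[1])-40),76,80))
d=np.load('w2.npz');K,T=d['K'],d['T']
print('blue outline',unproj(K,T,[(411.5,167)],8),'copper end/bend',unproj(K,T,[(411,135),(412.5,203),(369,249)],8))
crop('w3','w3c',b,5)
E
```

```text
[491.6 289.2 268.7] [-3.140e+00  1.000e-03  1.548e+00] mount [[-0.0, -0.96, -0.3, 75.53], [1.0, -0.0, -0.0, -0.91], [0.0, -0.3, 0.96, -142.73], [0.0, 0.0, 0.0, 1.0]]
blue [303.3284191   63.02594721]
gauge [354.27146139 165.08832636]
blue outline [[633.52504584  80.44161476]] copper end/bend [[631.085454   111.96473883]
 [636.89593997  42.70991135]
 [593.25144466  -8.34716336]]
```

View pics/w3c.png

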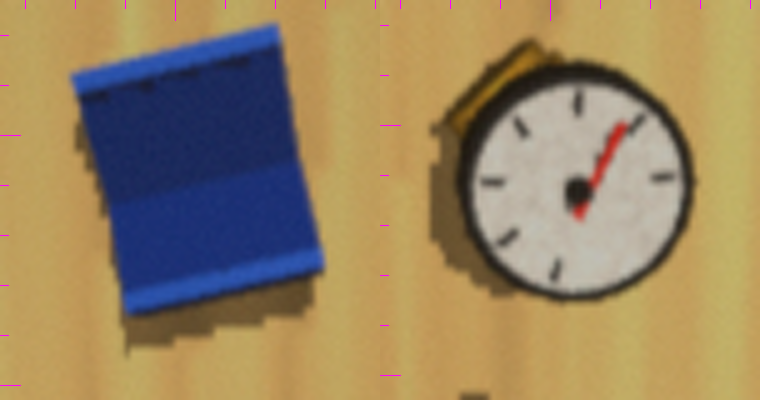

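The blue rest has its rims along image x, with corners (279.4,38.2), (320.4,27.6), (329.8,76.6) and (290.2,86). The dial centre is (355.4,161.2), and a tee end shows at its upper left.

```bash
python3 - <<'E'
from h import *
d=np.load('w3.npz');K,T=d['K'],d['T']
q=unproj(K,T,[(279.4,38.2),(320.4,27.6),(329.8,76.6),(290.2,86)],32)
print(q,[np.linalg.norm(q[i]-q[i-1]) for i in range(4)])
for m in ([(24,22),(24,-22),(-24,-22),(-24,22)],): print(fit(m,q))
g=unproj(K,T,[(355.4,161.2)],65);e=unproj(K,T,[(316+13,125+23),(316+31,125+8.4)],30)
print(g,e,np.arctan2(*(e[1]-e[0])[::-1]))
E
```

```text
[[453.06741602 426.36421734]
 [495.74291998 435.27109526]
 [504.81865628 387.92701569]
 [462.02538513 379.40469254]] [np.float64(47.80629854118441), np.float64(43.59508128989471), np.float64(48.206128869307314), np.float64(43.63363436449624)]
(array([478.91359435, 407.24175521]), np.float64(1.765296841884698), np.float64(0.294039596714706))
[[529.62667249 302.07491573]] [[503.03357105 311.61939239]
 [523.55721504 327.57924944]] 0.660952778941383
```

apply_moves([
  [0,0,0,0,0,10.25,0],
  [0,0.01,0,0,0,10.25,0],
  [-0.0015,0.015,-0.02,0,0,10.25,0],
  [-0.0015,0.015,-0.02,0,0,10.25,0],
  [-0.0015,0.015,-0.02,0,0,10.25,0],
  [-0.0015,0.015,-0.02,0,0,10.25,0],
  [-0.0015,0.015,-0.02,0,0,10.25,0],
  [-0.0015,0.015,-0.03,0,0,10.25,0],
  [-0.002,0.0168,-0.03,0,0,10.2,0],
  [-0.002,0,-0.03,0,0,10.2,0],
])

```text
time: 8.43
tool_pos: [478.3, 407.0, 78.2]
tcp_rot: [3.142, -0.001, -2.941]
ft_force: [0.4, -0.1, -0.7]
opening: 85.6
grasp_force: 0.0
```

apply_moves([
  [0,0,0,0,0,0,0],
  [0,0,0,0,0,0,0],
])

```text
time: 8.68
tool_pos: [478.9, 406.8, 80.7]
tcp_rot: [3.141, 0.0, -2.952]
ft_force: [-0.7, 0.4, 0.7]
opening: 85.6
grasp_force: 0.0
```

apply_moves([
  [0,0,-0.04,0,0,0,0],
  [0,0,-0.0355,0,0,0,0],
  [0,0,0,0,0,0,0],
  [0,0,0,0,0,0,0.8],
  [0,0,0,0,0,0,0.8],
  [0,0,0,0,0,0,0.8],
  [0,0,0,0,0,0,0.8],
  [0,0,0,0,0,0,0.8],
])

```text
time: 9.68
tool_pos: [478.9, 407.9, 6.3]
tcp_rot: [3.141, 0.002, -2.947]
ft_force: [-1.5, -1.7, 12.4]
opening: 47.2
grasp_force: 40.4
```

apply_moves([
  [0,0,0.06,0,0,0,0.8],
  [0,0,0.06,0,0,-9,0.8],
  [0.019,-0.041,0,0,0,-9.7,0.8],
  [0.019,-0.041,0,0,0,-9.7,0.8],
  [0.019,-0.041,0,0,0,-9.7,0.8],
  [0.019,-0.041,0,0,0,-9.7,0.8],
  [0.019,-0.041,0,0,0,-9.7,0.8],
  [0.019,-0.041,0,0,0,-9.7,0.8],
  [0.019,-0.041,0,0,0,-9.7,0.8],
  [0.0215,-0.0424,0,0,0,-9.7,0.8],
])

```text
time: 10.92
tool_pos: [633.2, 76.8, 125.6]
tcp_rot: [3.14, -0.0, 1.82]
ft_force: [0.7, 0.6, -0.8]
opening: 47.2
grasp_force: 43.0
```

apply_moves([
  [0,0,-0.03,0,0,-9.7,0.8],
  [0,0,-0.03,0,0,0,0.8],
  [0,0,0,0,0,0,0.8],
  [0,0,0,0,0,0,0.8],
])

```text
time: 11.42
tool_pos: [633.2, 78.3, 65.9]
tcp_rot: [3.14, -0.0, 1.656]
ft_force: [0.7, 0.3, -0.1]
opening: 47.6
grasp_force: 42.9
```

```bash
python3 - <<'E'
from h import *
K,T=wrist('w4')
for y0 in (12.8,15):
  for x,y in((25,62),(25,140),(25,95),(-25,-62)):
    c,s=np.cos(.0845),np.sin(.0845);print(y0,x,y,proj(K,T,(613.7+c*x-s*y,y0+s*x+c*y,8)))
E
```

```text
[633.2  78.3  65.9] [ 3.14  -0.     1.656] mount [[-0.0, -0.96, -0.3, 75.63], [1.0, -0.0, -0.0, -0.93], [0.0, -0.3, 0.96, -142.73], [0.0, 0.0, 0.0, 1.0]]
12.8 25 62 [[319.68492913 225.10790052]]
12.8 25 140 [[319.97239749  98.49851469]]
12.8 25 95 [[319.79863454 175.02874763]]
12.8 -25 -62 [[253.21392844 378.48682078]]
15 25 62 [[319.98052704 221.92321515]]
15 25 140 [[320.30476411  94.4975851 ]]
15 25 95 [[320.10874758 171.53236005]]
15 -25 -62 [[253.2941152  376.16524012]]
```

View pics/w4.png

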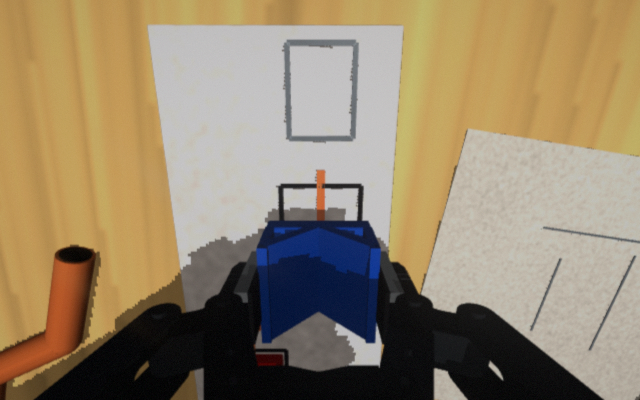

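The drawn copper end at (320,170) and the grey outline centre at about (320,92) put the board centre y near 15, and x agrees. Placing the blue rest now.

apply_moves([
  [0,0.001,-0.03,0,0,0,0.8],
  [0,0,-0.015,0,0,0,0.8],
  [0,0,-0.0065,0,0,0,0.8],
  [0,0,0,0,0,0,0.8],
  [0,0,0,0,0,0,0.3],
  [0,0,0,0,0,0,0],
  [0,0,0,0,0,0,0],
])

```text
time: 12.35
tool_pos: [632.7, 79.0, 13.1]
tcp_rot: [3.141, -0.0, 1.656]
ft_force: [-1.1, 0.0, -0.2]
opening: 85.4
grasp_force: 0.0
```

apply_moves([
  [0,0,0.06,0,0,0,0],
  [-0.03,-0.03,0.06,0,0,-9,0],
  [-0.04,-0.03,0.03,0,0,-9,0],
  [-0.045,-0.035,0.03,0,0,-9,0],
  [-0.045,-0.035,0.03,0,0,-9,0],
  [-0.025,-0.025,0,0,0,-9,0],
  [0,0,0,0,0,0,0],
  [0,0,0,0,0,0,0],
])

```text
time: 13.35
tool_pos: [455.2, -69.1, 212.3]
tcp_rot: [3.141, -0.001, 0.872]
ft_force: [-0.4, -1.3, -0.4]
opening: 85.4
grasp_force: 0.0
```

```bash
python3 - <<'E'
from h import *
K,T=wrist('w5')
p=proj(K,T,(430,-47,11))[0];print(p)
E
```

```text
[455.2 -69.1 212.3] [ 3.141e+00 -1.000e-03  8.720e-01] mount [[-0.0, -0.95, -0.3, 75.03], [1.0, -0.0, -0.0, -0.5], [0.0, -0.3, 0.95, -142.73], [0.0, 0.0, 0.0, 1.0]]
[287.07351762 173.68553072]
```

View pics/w5.png

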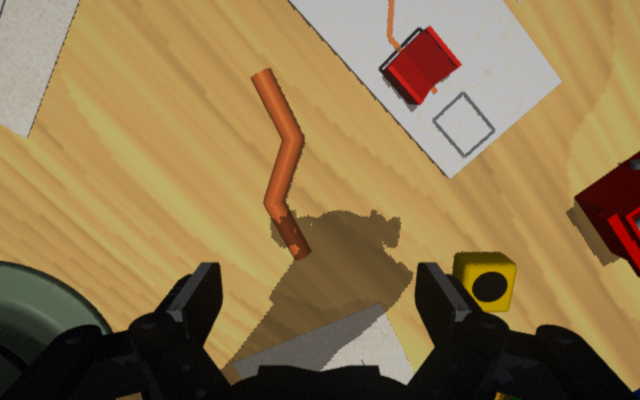

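The pipe's centre line in this view runs (262,74), (292,138), (275,203), (300,255). The red rest still sits on its outline.

```bash
python3 - <<'E'
from h import *
d=np.load('w5.npz');K,T=d['K'],d['T']
p=unproj(K,T,[(262,74),(292,138),(275,203),(300,255)],11)
t,th,r=fit([(25,95),(25,25),(-25,-25),(-25,-95)],p);print(p,t,th,r)
g=unproj(K,T,[(440,127),(463,93),(494,130),(468,157)],8);print('gauge outline',g.mean(0))
E
```

```text
[[ 476.76553992   42.14159757]
 [ 458.56841341  -22.4353656 ]
 [ 398.44246194  -62.80395691]
 [ 378.50937588 -127.10879913]] [428.07144779 -42.55163102] -0.2599071081801451 1.9413784225006714
gauge outline [ 601.7378999 -128.9075538]
```

apply_moves([
  [-0.009,0.008,-0.05,0,0,-7,0],
  [-0.009,0.008,-0.05,0,0,-7,0],
  [-0.0085,0.009,-0.04,0,0,-5.9,0],
  [0,0,-0.02,0,0,0,0],
  [0,0,0,0,0,0,0],
  [0,0,0,0,0,0,0],
], newtons=60)

```text
time: 14.15
tool_pos: [428.8, -44.2, 52.7]
tcp_rot: [3.142, -0.001, 0.524]
ft_force: [0.7, -0.5, -0.4]
opening: 85.2
grasp_force: 0.0
```

apply_moves([
  [0,0,-0.03,0,0,0,0],
  [0,0,-0.0195,0,0,0,0],
  [0,0,0,0,0,0,0],
  [0,0,0,0,0,0,0.9],
  [0,0,0,0,0,0,0.9],
  [0,0,0,0,0,0,0.9],
  [0,0,0,0,0,0,0.9],
  [0,0,0,0,0,0,0.9],
  [0,0,0,0,0,0,0.9],
  [0,0,0,0,0,0,0.9],
])

```text
time: 15.4
tool_pos: [428.5, -44.5, 3.3]
tcp_rot: [3.141, -0.001, 0.523]
ft_force: [-2.4, -0.3, 17.2]
opening: 19.5
grasp_force: 58.0
```

apply_moves([
  [0,0,0.05,0,0,0,0.9],
  [0,0,0.05,0,0,0,0.9],
  [0.03,0,0.0,0,0,4,0.9],
  [0.03,0.01,0,0,0,4,0.9],
  [0.03,0.01,0,0,0,4,0.9],
  [0.03,0.015,0,0,0,4,0.9],
  [0.03,0.015,0,0,0,3.7,0.9],
  [0.035,0.008,0,0,0,0,0.9],
  [0,0,0,0,0,0,0.9],
  [0,0,0,0,0,0,0.9],
])

```text
time: 16.65
tool_pos: [612.4, 13.2, 102.3]
tcp_rot: [-3.141, 0.001, 0.867]
ft_force: [0.7, 0.5, -1.7]
opening: 19.8
grasp_force: 60.5
```

```bash
python3 - <<'E'
from h import *
wrist('w6')
E
```

```text
[612.4  13.2 102.3] [-3.141e+00  1.000e-03  8.670e-01] mount [[-0.0, -0.95, -0.3, 75.03], [1.0, -0.0, -0.0, -0.5], [0.0, -0.3, 0.95, -142.73], [0.0, 0.0, 0.0, 1.0]]
```

View pics/w6.png

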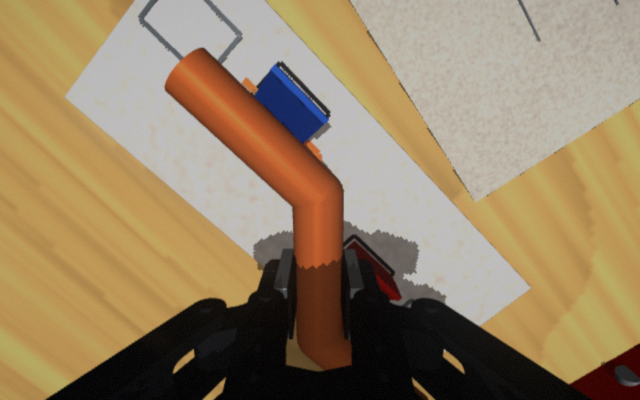

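```bash
python3 - <<'E'
from h import *
d=np.load('w6.npz');K,T=d['K'],d['T']
c,s=np.cos(.0845),np.sin(.0845)
# held pipe: axis z~110; read end centre, bend1, bend2
p=unproj(K,T,[(187,70),(318,192),(323,357)],110)
print(p,fit([(25,95),(25,25),(-25,-25)],p))
# rest tops in board
for n,P in dict(end=(25,95),bend=(25,25)).items():
    print(n,proj(K,T,(612.9+c*P[0]-s*P[1],13.7+s*P[0]+c*P[1],110)))
print('blue rest centre px expected',proj(K,T,(632.7,79,40)), 'outl', proj(K,T,(626.8,155.6,8)))
E
```

```text
[[629.67083878 111.18589032]
 [636.48856351  42.63390824]
 [583.30236179 -23.82888522]] (array([610.68768019,  11.10318609]), np.float64(0.07927005419084755), np.float64(6.53010132980647))
end [[188.61080445  71.32088098]]
bend [[319.50872018 196.48957759]]
blue rest centre px expected [[274.17014356 120.29458483]] outl [[193.10440764  29.97750732]]
```

apply_moves([
  [0.001,0.0008,-0.03,0,0,0,0.9],
  [0,0,-0.03,0,0,0,0.9],
  [0,0,-0.01,0,0,0,0.9],
  [0,0,-0.0055,0,0,0,0.9],
  [0,0,0,0,0,0,0.9],
  [0,0,0,0,0,0,0.9],
])

```text
time: 17.45
tool_pos: [614.4, 14.2, 28.1]
tcp_rot: [3.141, -0.0, 0.867]
ft_force: [-3.7, 0.3, 4.4]
opening: 19.4
grasp_force: 61.0
```

apply_moves([
  [-0.001,0,-0.001,0,0,0,0.9],
  [0,0,0,0,0,0,0.65],
  [0,0,0,0,0,0,0.5],
  [0,0,0,0,0,0,0.3],
  [0,0,0,0,0,0,0],
  [0,0,0,0,0,0,0],
  [0,0,0.05,0,0,0,0],
  [0,0,0.05,0,0,0,0],
  [-0.03,-0.03,0.05,0,0,0,0],
  [-0.03,-0.03,0.05,0,0,0,0],
])

```text
time: 18.7
tool_pos: [555.2, -43.4, 222.8]
tcp_rot: [3.142, 0.0, 0.868]
ft_force: [0.9, -1.4, 0.9]
opening: 85.5
grasp_force: 0.0
```

apply_moves([
  [-0.01,-0.055,0.0,0,0,0,0],
  [-0.01,-0.055,0.0,0,0,0,0],
  [0,0,0,0,0,0,0],
  [0,0,0,0,0,0,0],
])

```text
time: 19.2
tool_pos: [536.1, -152.5, 221.4]
tcp_rot: [-3.141, -0.0, 0.867]
ft_force: [0.0, 0.9, 0.6]
opening: 85.4
grasp_force: 0.0
```

```bash
python3 - <<'E'
from h import *
c=capture('top');im=cv2.convertScaleAbs(c['pixels'],alpha=1.8);cv2.imwrite('pics/top1.png',im)
crop('top1','top1c',[(235,135,160,85)],5)
np.savez('top.npz',K=c['mtx'],T=c['T'])
E
```

```text
(no output)
```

View pics/top1c.png

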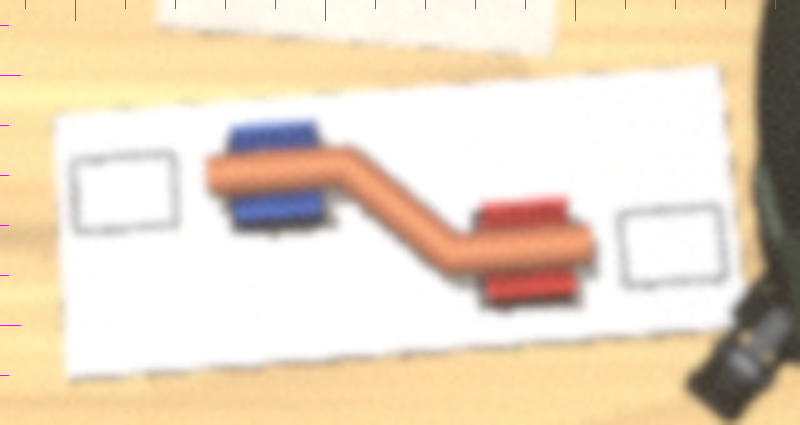

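The pipe is seated in both rests along the drawn line. Now the valve.

```bash
python3 - <<'E'
from h import *
d=np.load('w1.npz');K,T=d['K'],d['T']
a=unproj(K,T,[(400.6,149.4)],25)[0];w=unproj(K,T,(431.4,146),60)[0];e=w-a;print(a,w,np.linalg.norm(e),np.arctan2(e[1],e[0]))
E
```

```text
[ 438.81998857 -414.45267117] [ 457.08154953 -431.89191771] 25.2509787649 -0.7623687392875865
```

apply_moves([
  [-0.0088,-0.03,-0.0,0,0,9.5,0],
  [-0.0088,-0.031,-0.0,0,0,9.5,0],
  [-0.0088,-0.031,-0.01,0,0,9.5,0],
  [-0.0088,-0.031,-0.02,0,0,9.5,0],
  [-0.0088,-0.031,-0.02,0,0,9.5,0],
  [-0.0088,-0.031,-0.02,0,0,9.5,0],
  [-0.0088,-0.031,-0.02,0,0,9.5,0],
  [-0.0088,-0.031,-0.01,0,0,9.5,0],
  [-0.0086,-0.031,0,0,0,10,0],
  [0,0,0,0,0,0,0],
])

```text
time: 20.5
tool_pos: [456.6, -432.2, 120.8]
tcp_rot: [-3.142, -0.0, 2.368]
ft_force: [0.5, -0.2, 0.3]
opening: 85.1
grasp_force: 0.0
```

apply_moves([
  [0.0004,0.001,-0.04,0,0,0.3,0],
  [0,0,-0.03,0,0,0,0],
  [0,0,-0.0145,0,0,0,0],
  [0,0,0,0,0,0,0.8],
  [0,0,0,0,0,0,0.8],
  [0,0,0,0,0,0,0.8],
  [0,0,0,0,0,0,0.8],
  [0,0,0,0,0,0,0.8],
  [0,0,0,0,0,0,0.8],
])

```text
time: 21.62
tool_pos: [458.2, -430.2, 38.5]
tcp_rot: [3.141, 0.002, 2.373]
ft_force: [-1.4, 1.0, 8.0]
opening: 38.3
grasp_force: 59.2
```

apply_moves([
  [0,0,0.06,0,0,0,0.8],
  [0,0,0.06,0,0,0,0.8],
  [0.014,0.048,0,0,0,-3.5,0.8],
  [0.014,0.048,0,0,0,-3.5,0.8],
  [0.014,0.048,0,0,0,-3.5,0.8],
  [0.014,0.048,0,0,0,-3.5,0.8],
  [0.014,0.048,0,0,0,-3.5,0.8],
  [0.014,0.048,0,0,0,-3.5,0.8],
  [0.014,0.048,0,0,0,-3.5,0.8],
  [0.014,0.048,0,0,0,-3.5,0.8],
])

```text
time: 22.88
tool_pos: [569.9, -44.4, 157.8]
tcp_rot: [3.141, 0.001, 1.882]
ft_force: [-0.8, -0.4, -3.3]
opening: 38.2
grasp_force: 61.5
```

apply_moves([
  [0.014,0.048,0,0,0,-3.5,0.8],
  [0.014,0.048,0,0,0,-3.5,0.8],
  [0.014,0.048,0,0,0,-3.5,0.8],
  [0.0146,0.058,0,0,0,-2.7,0.8],
  [0,0,-0.04,0,0,0,0.8],
  [0,0,-0.03,0,0,0,0.8],
  [0,0,0,0,0,0,0.8],
  [0,0,0,0,0,0,0.8],
])

```text
time: 23.88
tool_pos: [626.8, 156.3, 88.6]
tcp_rot: [3.14, -0.0, 1.654]
ft_force: [-0.3, -0.6, -1.7]
opening: 37.9
grasp_force: 61.3
```

apply_moves([
  [0,0,-0.025,0,0,0,0.8],
  [0,0,-0.012,0,0,0,0.8],
  [0,0,-0.0045,0,0,0,0.8],
  [0,0,0,0,0,0,0.8],
  [0,0,0,0,0,0,0.4],
  [0,0,0,0,0,0,0.2],
  [0,0,0,0,0,0,0],
  [0,0,0,0,0,0,0],
])

```text
time: 24.88
tool_pos: [626.1, 156.1, 45.5]
tcp_rot: [3.142, -0.0, 1.654]
ft_force: [0.7, 0.8, -0.8]
opening: 85.2
grasp_force: 0.0
```

apply_moves([
  [0,0,0.06,0,0,0,0],
  [-0.0,0,0.05,0,0,0,0],
  [-0.04,0.03,0.0,0,0,0,0],
  [-0.04,0.03,0.0,0,0,0,0],
  [-0.01,0.01,0,0,0,0,0],
  [0,0,0,0,0,0,0],
  [0,0,0,0,0,0,0],
])

```text
time: 25.75
tool_pos: [537.2, 225.0, 155.3]
tcp_rot: [3.141, 0.0, 1.653]
ft_force: [0.3, -0.9, -0.2]
opening: 85.5
grasp_force: 0.0
```

```bash
python3 - <<'E'
from h import *
K,T=wrist('w7')
p=proj(K,T,(530,300,55))[0];print(p)
q=proj(K,T,(626.8,155.9,40))[0];print(q)
crop('w7','w7c',[(max(0,int(p[0])-50),max(0,int(p[1])-50),100,100)],5)
E
```

```text
[537.2 225.  155.3] [3.141 0.    1.653] mount [[-0.0, -0.96, -0.3, 75.63], [1.0, -0.0, -0.0, -0.93], [0.0, -0.3, 0.96, -142.73], [0.0, 0.0, 0.0, 1.0]]
[318.19553668 100.33526279]
[414.72624481 281.04733806]
```

View pics/w7c.png

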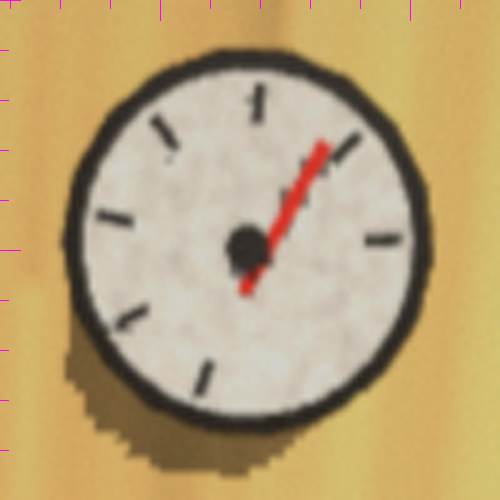

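apply_moves([
  [-0.022,0.03,0.015,0,0,0,0],
  [-0.022,0.03,0.015,0,0,0,0],
  [-0.022,0.03,0.015,0,0,0,0],
  [-0.021,0.025,0.0,0,0,0,0],
  [0,0,0,0,0,0,0],
  [0,0,0,0,0,0,0],
])

```text
time: 26.55
tool_pos: [450.1, 340.2, 200.2]
tcp_rot: [-3.142, 0.001, 1.653]
ft_force: [0.1, 0.2, -0.1]
opening: 85.8
grasp_force: 0.0
```

```bash
python3 - <<'E'
from h import *
d=np.load('w7.npz');print(unproj(d['K'],d['T'],(317.6,98.6),65))
K,T=wrist('w8')
p=proj(K,T,(530,300,55))[0];print(p)
x0,y0=max(0,int(p[0])-60),max(0,int(p[1])-60);print(x0,y0)
crop('w8','w8c',[(x0,y0,120,110)],5)
E
```

```text
[[529.51250478 301.08983309]]
[450.1 340.2 200.2] [-3.142e+00  1.000e-03  1.653e+00] mount [[-0.0, -0.96, -0.3, 75.63], [1.0, -0.0, -0.0, -0.93], [0.0, -0.3, 0.96, -142.73], [0.0, 0.0, 0.0, 1.0]]
[400.85871447 236.39232704]
340 176
```

View pics/w8c.png

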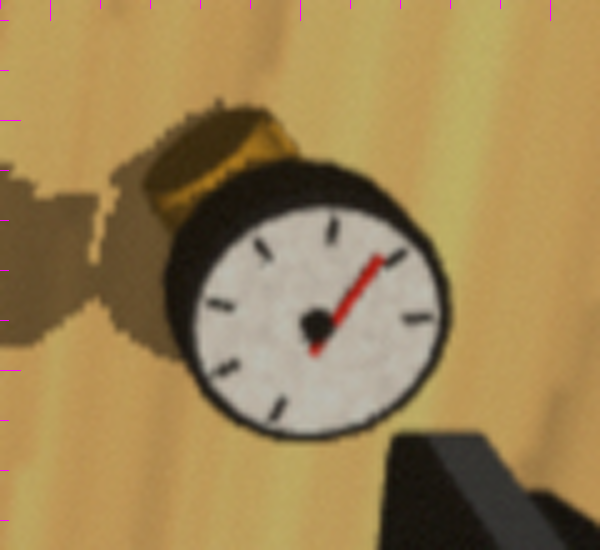

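The bore's open end shows at crop (206,146), source (381,205), and its face runs (369,213) to (392.4,197.6).

```bash
python3 - <<'E'
from h import *
d=np.load('w8.npz');K,T=d['K'],d['T']
g=np.array([529.5,301.5]);a=unproj(K,T,(381.3,205.3),25)[0];e=a-g;print(a,np.linalg.norm(e),np.arctan2(e[1],e[0]))
f=unproj(K,T,[(369,213),(392.4,197.6)],25);f=f[1]-f[0];print(np.linalg.norm(f),np.arctan2(f[1],f[0])+np.pi/2)
print('dial',unproj(K,T,(340+64,176+64.5),65))
E
```

```text
[514.24759506 319.79015496] 23.81523933937203 2.265876827712444
27.823776250081966 2.2757721484189464
dial [[530.44499666 300.25352588]]
```

apply_moves([
  [0.02,-0.0098,-0.01,0,0,8.8,0],
  [0.02,-0.0098,-0.02,0,0,8.8,0],
  [0.02,-0.0098,-0.03,0,0,8.8,0],
  [0.0197,-0.0098,-0.03,0,0,8.9,0],
  [0,0,0,0,0,0,0],
  [0,0,0,0,0,0,0],
])

```text
time: 27.35
tool_pos: [528.9, 301.8, 110.9]
tcp_rot: [3.141, -0.0, 2.267]
ft_force: [-0.2, 0.5, -0.0]
opening: 85.3
grasp_force: 0.0
```

apply_moves([
  [0.0008,-0.0006,-0.04,0,0,0.2,0],
  [0,0,-0.025,0,0,0,0],
  [0,0,-0.0115,0,0,0,0],
  [0,0,0,0,0,0,0.8],
  [0,0,0,0,0,0,0.8],
  [0,0,0,0,0,0,0.8],
  [0,0,0,0,0,0,0.8],
  [0,0,0,0,0,0,0.8],
  [0,0,0,0,0,0,0.8],
])

```text
time: 28.48
tool_pos: [530.1, 301.8, 35.5]
tcp_rot: [3.14, 0.0, 2.274]
ft_force: [-2.6, -0.7, 8.2]
opening: 48.3
grasp_force: 60.5
```

apply_moves([
  [0,0,0.06,0,0,0,0.8],
  [0,0,0.06,0,0,0,0.8],
  [0.0088,-0.05,0,0,0,-4.4,0.8],
  [0.0088,-0.054,0,0,0,-4.4,0.8],
  [0.0088,-0.054,0,0,0,-4.4,0.8],
  [0.0088,-0.054,0,0,0,-4.4,0.8],
  [0.0088,-0.054,0,0,0,-4.4,0.8],
  [0.0088,-0.054,0,0,0,-4.4,0.8],
  [0.0088,-0.054,0,0,0,-4.4,0.8],
  [0.0089,-0.0553,0,0,0,-4.4,0.8],
])

```text
time: 29.72
tool_pos: [600.3, -129.7, 155.0]
tcp_rot: [3.14, 0.0, 1.657]
ft_force: [0.8, 1.0, -2.9]
opening: 48.7
grasp_force: 64.2
```

apply_moves([
  [0,0,-0.03,0,0,0,0.8],
  [0,0,-0.04,0,0,0,0.8],
  [0,0,0,0,0,0,0.8],
  [0,0,0,0,0,0,0.8],
  [0,0,0,0,0,0,0.8],
])

```text
time: 30.35
tool_pos: [601.0, -128.0, 85.8]
tcp_rot: [3.139, 0.001, 1.66]
ft_force: [-0.4, -0.4, -2.9]
opening: 48.4
grasp_force: 63.8
```

Place height is 43.5 + 0.5.

apply_moves([
  [0,0,-0.025,0,0,0,0.8],
  [0,0,-0.012,0,0,0,0.8],
  [0,0,-0.0045,0,0,0,0.8],
  [0,0,0,0,0,0,0.8],
  [0,0,0,0,0,0,0.5],
  [0,0,0,0,0,0,0.2],
  [0,0,0,0,0,0,0],
  [0,0,0,0,0,0,0],
])

```text
time: 31.35
tool_pos: [600.3, -128.0, 42.7]
tcp_rot: [3.141, 0.0, 1.659]
ft_force: [-0.1, -0.4, -0.2]
opening: 85.3
grasp_force: 0.0
```

apply_moves([
  [0,0,0.06,0,0,0,0],
  [0,0,0.06,0,0,0,0],
  [-0.05,-0.03,0.02,0,0,0,0],
  [-0.05,-0.03,0.02,0,0,0,0],
  [-0.02,-0.04,0.02,0,0,0,0],
  [0,-0.04,0.02,0,0,0,0],
  [0,-0.04,0,0,0,0,0],
  [0,-0.02,0,0,0,0,0],
  [0,0,0,0,0,0,0],
  [0,0,0,0,0,0,0],
])

```text
time: 32.6
tool_pos: [480.4, -326.5, 242.3]
tcp_rot: [-3.141, -0.001, 1.661]
ft_force: [-0.1, -0.6, -0.4]
opening: 85.5
grasp_force: 0.0
```

```bash
python3 - <<'E'
from h import *
c=capture('top');im=cv2.convertScaleAbs(c['pixels'],alpha=1.6);cv2.imwrite('pics/top2.png',im)
crop('top2','top2c',[(235,130,160,110)],5)
E
```

```text
(no output)
```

View pics/top2c.png

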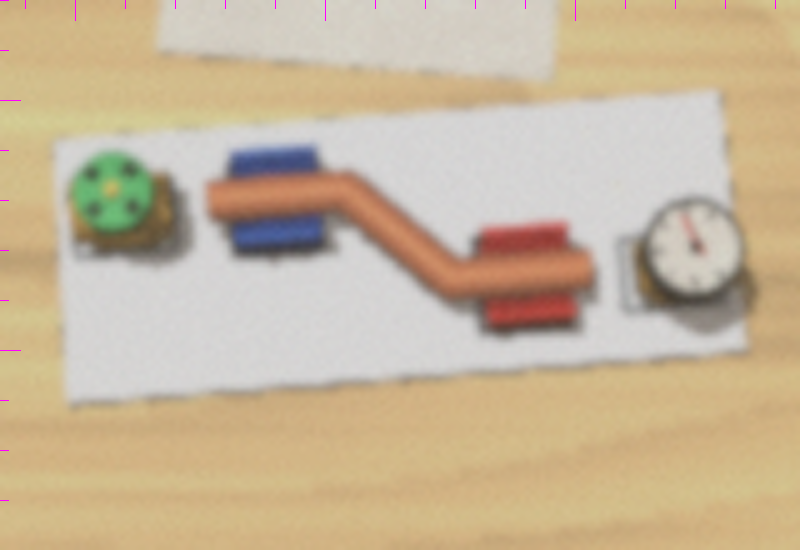

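```bash
python3 - <<'E'
from h import *
d=np.load('top.npz');K,T=d['K'],d['T']
c,s=np.cos(.0845),np.sin(.0845);R=np.array([[c,-s],[s,c]])
for n,p,z in(('valve',(257.4,168),72),('gauge',(373.6,179.4),73),('outl_left_edge',(235+625/5,130+275/5),8),('gauge foot left bottom',(235+640/5,130+275/5),20),('blue',(235+275/5,130+198/5),40),('red',(235+527/5,130+275/5),40)):
    print(n,(unproj(K,T,p,z)[0]-[613.7,12.8])@R)
p=unproj(K,T,[(235+212/5,130+200/5),(235+350/5,130+187/5),(235+455/5,130+280/5),(235+590/5,130+270/5)],33.6)
print('pipe',fit([(25,95),(25,25),(-25,-25),(-25,-95)],(p-[613.7,12.8])@R))
E
```

```text
valve [ 24.09931311 138.24027773]
gauge [ -26.60479645 -142.64147037]
outl_left_edge [ -25.03344208 -115.55471997]
gauge foot left bottom [ -28.0112386  -121.84046401]
blue [21.82164258 60.44988684]
red [-27.54073776 -62.77415098]
pipe (array([-0.28505257, -1.75552272]), np.float64(-0.010332819937795373), np.float64(1.0820502268771517))
```

The valve, both rests, the pipe and the gauge all measure within about 4 mm of their drawn places, so I'm handing in.

```bash
python3 -c "
from station import *
print(job_done())"
```

```text
the job is handed in; nothing more can be done
None
```

The job is handed in: rests, pipe, valve and gauge measured within about 4 mm of their drawn places in the last top view, everything is released, and I never gripped or moved in on the tin or tape; no verdict came back.

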